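# Slide the steel mirror out over the step's edge

### The arm

A 6-joint arm with a two-finger parallel gripper is mounted at the origin on the work surface. World frame = base frame: x ahead of the robot, y to its left, z up, the work surface at z = 0. Lengths are in m, angles in rad, forces in N, time in s.
With the tool pointing down it reaches from about 0.25 to 0.775 m from the base axis. Payload 4 kg.
Tool frame: the origin (TCP) lies between the finger pads; the fingertips stand env.tcp_to_tips ahead of it and the grasp point (between the pads) lies 5 mm behind it (env.tcp_to_tips is the distance from the TCP to the fingertips, in m); x points along the fingers, z is the direction in which the jaws open and shut, and the axes are right-handed (so a half turn about x gives the same grasp; the last joint's range is limited). The gripper opens to 94 mm and grips with 3 to 60 N. Pads are 16 mm wide; open, the fingers measure 119 mm over their backs; the gripper's body (75 mm by 177 mm) begins 78 mm behind the grasp point.
Start: joints at [-0.103, 0.087, 1.371, -0, 1.684, -0.103], TCP at [0.55, -0, 0.22] pointing down, gripper open.
Joint ranges: [-3.1, 3.1], [-0.76, 2.03], [0.27, 2.55], [-1.08, 4.22], [0.17, 2.65], [-2.57, 2.57]. Speed limits (rad/s): [2.79, 2.79, 3.14, 3.14, 3.14, 3.14].

### API

Orientations are given as a rotation vector (axis times angle).
In Python, from workcell import env, eyes, order, finder gives the robot as it stands.
- The arm moves only by the tool jog_arm, never from a script. Its argument "moves" is a list of rows, each an object with "translation": the shift along the tool's x, y, z normalised to -1 to 1, where 1 is 30 mm, a list of three; "twist": the turn about the tool's x normalised to -1 to 1, where 1 is 120 degrees; "fingers": the opening, from -1 (shut) to 1 (fully open). A call has 1 to 20 rows; each row shifts and turns the commanded pose from where the row before left it, along the tool's axes as they then stand; what a row does not reach is not made up. A row lasts 1/8 s, in which the tool goes at most 62.5 mm and 10.7 degrees, less where a joint would pass 70% of its speed; a pose out of reach is approached as far as the arm can. A call with a number of a shift or a turn outside -1 to 1 is refused whole. A call with a gripper value outside its range is refused whole. The fingers move at their own pace and stop on an object; "force" is the grip in N (left out, the last holds). Time passes only in rows, so rows that do not move let the fingers close. It gives the time, the measured TCP pose, the force and the opening at its end, in the units of the state.
- env.observe(): the state, without advancing time (a new reading comes with each control period).
- eyes.camera(name): name is "scene" or "side" or "wrist"; returns (picture, depth): 384x512x3 uint8, red, green, blue; 384x512 float32, m along the optical axis (not along the pixel's ray), 0 where there is no reading.
- eyes.camera_info(name): a dict with "mtx" (3x3 intrinsics, pixels), "T" (4x4, takes a point from camera to world coordinates). Camera axes: x right, y down, z forward; pixel columns grow to the right and rows downward; lengths in m; the calibration is good to about 2 mm. The wrist camera is an equidistant fisheye: a pixel r from the principal point sees the ray r / f radians off the axis. A picture is of the moment at which its call begins: read the wrist's pose just before it. camera_info takes no time and is no camera call; for the wrist camera it gives the pose at the moment of the call.
- order.finish_job(): hands the job in, once; it reports no verdict.
Trained networks look in the newest picture that a camera, given by its name, has taken for a name from the list of things; names that differ only in an ending like _2 or _b are one class to them, and where a whole thing is asked for, a point or a joint stands for the part that bears it (a point fixed in the world has none). Each returns a list of dicts, best first, with "score" (0 to 1); they miss things now and then, are a little off and sometimes report something else, mostly with a low value. They report only what shows in the picture. A call takes as long as a camera call. They do not tell look-alikes from the thing itself.
- finder.outline_of(name, camera): "region" (384x512 bool, what is visible of it) and "uv" ([column, row] in pixels, amid what is visible of it).
- finder.landmark_of(name, camera): "uv" ([column, row] in pixels: a listed point, or the origin of a listed thing).
The state is a dict: "time_s": time; "joint_positions": joint angles; "dq": joint speeds; "effort": joint torques, N m; "tcp_pos": TCP position; "tool_rot": TCP orientation; "force": force on the tool from outside, world axes, zero at the start; "ft_torque": the same for the moment, N m; "finger_gap": finger opening in m.
Only numpy, scipy, OpenCV 4.12 (cv2) and the standard library are available. Lean on these libraries where they do the work, as an engineer would, in place of code of your own. Each camera call takes 0.05 s, during which the arm holds its last target. There are 200 camera calls.

### The job

Slide the framed steel mirror over the rosewood display step towards its pale far edge until the orange line across the mirror lies above that edge, square to it, so that the frame overhangs and can be picked up from below later. A small birch block stands in the way: first push it sideways along the edge, to the left or the right, so that it stays standing on the step beside the mirror's way. Only push with the fingertips: never lift the mirror or the block, and leave everything else where it is.

Things in the scene. Friction and masses are not known exactly. Their poses are not given: they have to be found in the camera images.
- step: Fixed rosewood-coloured display step, a board 280 mm (x) by 480 mm (y), its flat top 50 mm above the shelf surface. Origin: centre of the footprint at shelf level. Its x axis points away from the robot (turned up to 0.2 rad) to the far edge, which is marked by a pale birch lip flush with the top; its y axis runs along that edge.
- step_edge (a point): Middle of the step's pale far edge, at the height of the step's top. Axes as the step's: x points outward over the drop, y along the edge.
- mirror: Loose flat steel mirror in a white plastic frame, 100 mm (its x) by 130 mm (its y) by 8 mm thick, about 0.18 to 0.35 kg, lying face up on the step. Origin: centre of its underside. Its x axis points to its leading side, roughly to the pale edge (up to 0.2 rad askew to the step's x). It tips off if more than half of it overhangs.
- mirror_line (a point): Middle of the orange line on the mirror's top face, 4 mm wide, running along the mirror's y, 35 mm behind its leading side and 65 mm ahead of its rear side.
- block: Loose birch block, a 36 mm cube of about 50 g, standing on the step between the mirror and the pale edge. Origin: centre of its underside. It is the only block on the step.
- canister: Bystander: empty glass canister with a closed hinged steel lid, 88 mm across, 115 mm high, standing on the step's left or right part. Origin: centre of its underside.
- dial: Bystander: blue plastic puzzle dial with a knob, 86 mm across, 40 mm high, on the step on the side opposite the canister. Origin: centre of its underside.
- bead_bar: Bystander: orange acrylic bead bar, 50 by 200 mm (its y), 87 mm high, on the shelf at the left. Origin: centre of its underside.
- block_b: Bystander: second birch block, 36 mm cube, on the shelf beside the step. Origin: centre of its underside.
- block_c: Bystander: third birch block, 36 mm cube, on the shelf on the other side of the step. Origin: centre of its underside.
- mug: Bystander: blue mug, 80 mm across without its handle, 85 mm high, on the shelf beyond the step. Origin: centre of its underside.
- tin: Bystander: steel tin, 60 mm across, 70 mm high, on the shelf beyond the step. Origin: centre of its underside.
Mind the look-alikes: they are no part of the job. What is shaped like the block but black is not meant.

How it is judged:
By the outcome, as a careful person would: the job done as asked, in the order asked, and still so for the second after the job is handed in, with the robot touching nothing.
It also fails if it takes over 58 s, if anything falls off the work surface, if the arm or the gripper's body presses on something with over 40 N, if the wrist force passes 120 N, or if a joint passes its speed limit or range.

## Working session

There is one attempt and no reset: what is moved stays moved. The work goes in short steps, Python scripts to look and compute and a tool call to move; the robot and the scene stay as the last step left them, time stands still between calls to the robot, and variables do not carry over. Pictures are saved under pics/ and viewed, about 8 in all and at most 12, crops included, and the job is handed in when it is done.

Besides the shell and the picture viewer there is one more tool, called after "Emit:" as a command line: name --argument value ..., lists and objects as JSON in quotes. jog_arm: Moves the arm, as the interface text tells. Its arguments: {"type":"object","properties":{"moves":{"type":"array"},"force":{"type":"number"}},"required":["moves"]}

```bash
mkdir -p pics
cat > h.py <<'E'
import numpy as np, cv2
from workcell import env, eyes, order, finder
def save(n,im,box=None,s=1):
    if box: im=im[box[1]:box[3],box[0]:box[2]]
    im=cv2.resize(im,None,fx=s,fy=s,interpolation=cv2.INTER_CUBIC)
    cv2.imwrite('pics/'+n+'.png',im[...,::-1])
def ray(cam,uv):
    i=eyes.camera_info(cam);K=np.array(i['mtx']);T=np.array(i['T'])
    d=np.linalg.inv(K)@[uv[0],uv[1],1]
    if cam=='wrist':
        r=np.hypot(d[0],d[1]); d=np.array([d[0]/max(r,1e-9)*np.sin(r),d[1]/max(r,1e-9)*np.sin(r),np.cos(r)])
    return T[:3,3],T[:3,:3]@d
def atz(cam,uv,z):
    o,d=ray(cam,uv); return o+d*(z-o[2])/d[2]
def proj(cam,p):
    i=eyes.camera_info(cam);K=np.array(i['mtx']);T=np.array(i['T'])
    q=T[:3,:3].T@(np.asarray(p)-T[:3,3])
    if cam=='wrist':
        r=np.hypot(q[0],q[1]);t=np.arctan2(r,q[2]);q=np.array([q[0]/r*t,q[1]/r*t,1])
    u=K@(q/q[2]); return u[:2]
E
python3 - <<'E'
from h import *
np.set_printoptions(precision=4,suppress=True)
s=env.observe();print(s['time_s'],s['tcp_pos'],s['tool_rot'],env.tcp_to_tips)
ims=[]
for c in ('scene','side','wrist'):
    im,d=eyes.camera(c);save('a_'+c,im,s=1.5)
    print(c,eyes.camera_info(c)['T'][:3,3] if hasattr(eyes.camera_info(c)['T'],'shape') else eyes.camera_info(c)['T'])
for n in ('step_edge','mirror','mirror_line','block','canister','dial'):
  for c in ('scene','side','wrist'):
    z={'block':.05,'mirror_line':.058}.get(n,.05)
    for r in finder.landmark_of(n,c)[:4]:
        print(n,c,round(r['score'],2),np.round(r['uv'],1),atz(c,r['uv'],z))
E
```

```text
0.0 [0.5495 0.0001 0.2183] [0.0002 1.573  0.0002] 0.014
scene [ 1.3027 -0.0549  0.8616]
side [ 0.1327 -0.7999  0.7075]
wrist [0.5498 0.0835 0.3855]
step_edge scene 0.84 [233.6 210.4] [ 0.649  -0.0731  0.05  ]
step_edge side 0.8 [276.  202.8] [ 0.645  -0.0615  0.05  ]
step_edge side 0.4 [206.4 156.2] [0.5903 0.3213 0.05  ]
mirror scene 0.85 [240.7 180.8] [ 0.5339 -0.0467  0.05  ]
mirror side 0.68 [237.9 212.5] [ 0.5234 -0.0416  0.05  ]
mirror wrist 0.65 [240.6 208.4] [ 0.5242 -0.0345  0.05  ]
mirror_line scene 0.85 [242.8 179.2] [ 0.5353 -0.0401  0.058 ]
mirror_line scene 0.29 [242.3 181.8] [ 0.5461 -0.0422  0.058 ]
mirror_line side 0.75 [240.9 211.1] [ 0.5293 -0.0497  0.058 ]
mirror_line wrist 0.62 [255.1 214.2] [ 0.5418 -0.039   0.058 ]
block scene 0.72 [363.3 139. ] [0.3725 0.3847 0.05  ]
block scene 0.7 [138.6 253.8] [ 0.7724 -0.3256  0.05  ]
block scene 0.69 [254.1 248.3] [ 0.7815 -0.0242  0.05  ]
block scene 0.69 [259.8 277.2] [ 0.8667 -0.0166  0.05  ]
block side 0.81 [279.6 332.9] [ 0.4018 -0.435   0.05  ]
block side 0.58 [236.8 233.6] [ 0.4753 -0.1222  0.05  ]
block side 0.55 [298.  201.3] [ 0.706  -0.0909  0.05  ]
block side 0.55 [316.3 191.1] [ 0.7881 -0.0777  0.05  ]
block wrist 0.96 [450.3 181.4] [0.8041 0.0012 0.05  ]
block wrist 0.88 [323.1 224.7] [ 0.6257 -0.0562  0.05  ]
block wrist 0.75 [397.5 190.8] [ 0.7214 -0.0123  0.05  ]
block wrist 0.62 [365.2 351.9] [ 0.723  -0.2926  0.05  ]
canister scene 0.84 [298.4 161.8] [0.4655 0.144  0.05  ]
canister side 0.58 [192.8 189.3] [0.4593 0.1433 0.05  ]
canister wrist 0.67 [191.8  56. ] [0.4706 0.1459 0.05  ]
dial scene 0.75 [313. 254.] [0.812  0.1272 0.05  ]
dial side 0.63 [245.8 264.1] [ 0.4391 -0.2337  0.05  ]
dial wrist 0.61 [188.5 325.9] [ 0.4389 -0.2246  0.05  ]
```

View pics/a_scene.png

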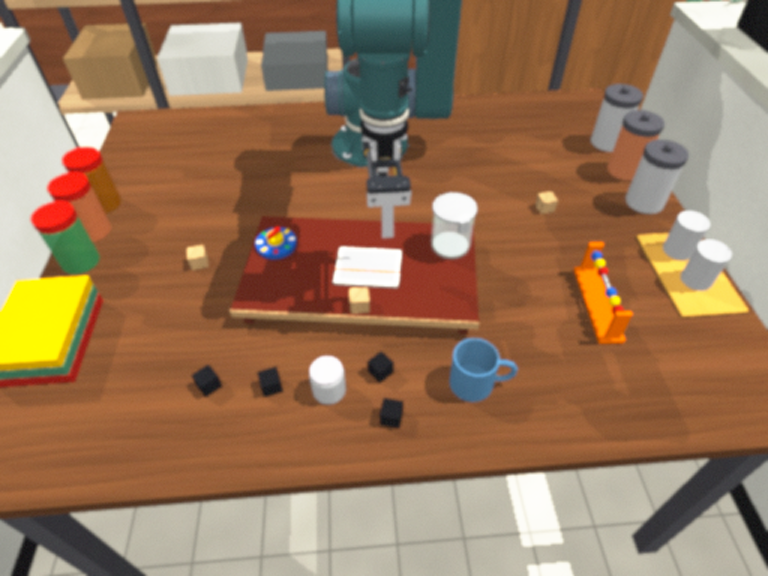

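View pics/a_wrist.png

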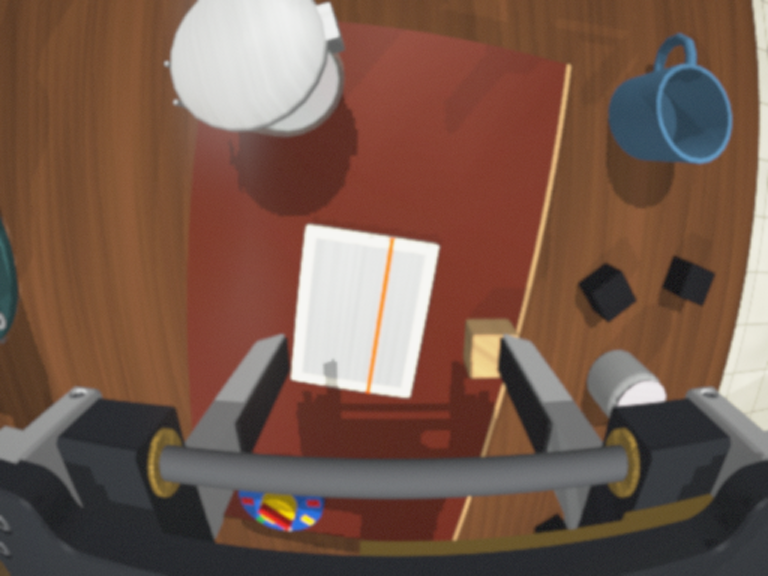

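Birch cubes at scene pixels (1.5x view): (360,300) on the step, and (197,257) and (546,202) on the shelf. The black cubes at (207,380), (270,381), (380,367) and (392,413) aren't meant. I choose the one on the step, at wrist view (490,350). Next I rectify the wrist view to the step's top plane.

```bash
cat >> h.py <<'E'
def ortho(im,cam,z,x0,x1,y0,y1,res=.001):
    # rows: x decreasing downward (far edge up), cols: y decreasing to the right
    xs=np.arange(x1,x0,-res);ys=np.arange(y1,y0,-res)
    i=eyes.camera_info(cam);K=np.array(i['mtx']);T=np.array(i['T'])
    X,Y=np.meshgrid(xs,ys,indexing='ij')
    q=(np.stack([X,Y,np.full_like(X,z)],-1)-T[:3,3])@T[:3,:3]
    if cam=='wrist':
        r=np.hypot(q[...,0],q[...,1])+1e-9;t=np.arctan2(r,q[...,2]);u=K[0,0]*q[...,0]/r*t+K[0,2];v=K[1,1]*q[...,1]/r*t+K[1,2]
    else: u=K[0,0]*q[...,0]/q[...,2]+K[0,2];v=K[1,1]*q[...,1]/q[...,2]+K[1,2]
    return cv2.remap(im,u.astype(np.float32),v.astype(np.float32),cv2.INTER_LINEAR)
B=(.36,.76,-.32,.24)
def toW(rc): return np.array([B[1]-rc[...,0]*.001,B[3]-rc[...,1]*.001]).T
def fitline(P):
    # robust line through Nx2 -> point, dir (dir toward +y)
    vx,vy,a,b=cv2.fitLine(P.astype(np.float32),cv2.DIST_HUBER,0,1e-4,1e-4).ravel()
    if vy<0: vx,vy=-vx,-vy
    return np.array([a,b]),np.array([vx,vy])
def orange(o,lo=None):
    h=cv2.cvtColor(o,cv2.COLOR_RGB2HSV);m=(h[...,0]>6)&(h[...,0]<22)&(h[...,1]>110)&(h[...,2]>180)
    return m
E
python3 - <<'E'
from h import *
np.set_printoptions(precision=4,suppress=True)
im,_=eyes.camera('wrist')
o=ortho(im,'wrist',.05,*B);save('ortho1',o,s=1.4)
h=cv2.cvtColor(o,cv2.COLOR_RGB2HSV)
def px(x,y): return int(round((B[1]-x)*1000)),int(round((B[3]-y)*1000))
for y in (.1,.05,0,-.1):
    c=px(.64,y)[1]; print(y,[(int(760-r),*map(int,h[r,c])) for r in range(80,140,3)][::2])
r=finder.outline_of('mirror','wrist');print([x['score'] for x in r])
E
```

```text
0.1 [(680, 13, 144, 110), (674, 15, 121, 211), (668, 5, 164, 129), (662, 5, 165, 131), (656, 5, 164, 131), (650, 5, 163, 130), (644, 5, 162, 131), (638, 5, 163, 130), (632, 6, 164, 132), (626, 5, 162, 132)]
0.05 [(680, 13, 148, 114), (674, 12, 145, 116), (668, 17, 115, 212), (662, 5, 164, 131), (656, 5, 167, 130), (650, 5, 165, 131), (644, 5, 165, 131), (638, 5, 168, 129), (632, 5, 171, 130), (626, 5, 164, 132)]
0 [(680, 12, 146, 119), (674, 12, 148, 122), (668, 12, 143, 114), (662, 16, 123, 180), (656, 7, 156, 139), (650, 5, 167, 130), (644, 6, 171, 130), (638, 5, 169, 130), (632, 5, 171, 130), (626, 5, 170, 129)]
-0.1 [(680, 45, 3, 160), (674, 0, 2, 155), (668, 105, 8, 64), (662, 165, 15, 33), (656, 150, 14, 37), (650, 0, 7, 37), (644, 15, 119, 185), (638, 5, 174, 126), (632, 5, 171, 125), (626, 5, 171, 127)]
[0.85]
```

View pics/ortho1.png

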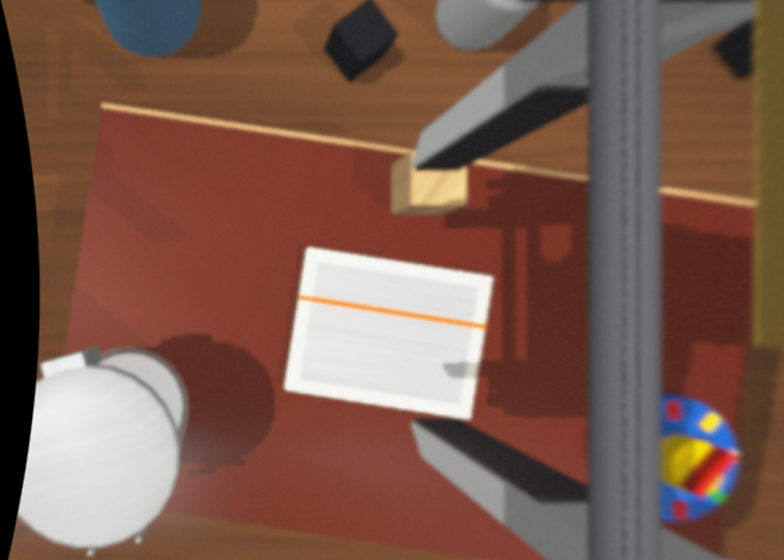

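```bash
cat >> h.py <<'E'
def edge_line(o,bad=lambda y,x:False):
    h=cv2.cvtColor(o,cv2.COLOR_RGB2HSV).astype(int);P=[]
    for c in range(40,545):
        y=B[3]-c*.001; xe=.661+.137*y
        for r in range(int((B[1]-xe-.02)*1000),int((B[1]-xe+.015)*1000)):
            if h[r,c,2]>165 and 11<=h[r,c,0]<=22 and 80<h[r,c,1]<150:
                P.append((B[1]-r*.001,y));break
    P=np.array(P);
    for t in (.02,.008,.003):
        p,d=fitline(P);n=np.array([d[1],-d[0]]);P=P[abs((P-p)@n)<t]
    return p,d,len(P)
def mline(o58):
    m=orange(o58);r,c=np.nonzero(m);P=np.stack([B[1]-r*.001,B[3]-c*.001],1)
    p,d=fitline(P);n=np.array([d[1],-d[0]])
    P=P[abs((P-p)@n)<.004];p,d=fitline(P);t=(P-p)@d
    return p+d*(np.percentile(t,1)+np.percentile(t,99))/2,d,np.ptp(t)
def report(im):
    p,d,n=edge_line(ortho(im,'wrist',.05,*B));ml,md,L=mline(ortho(im,'wrist',.058,*B))
    nn=np.array([d[1],-d[0]])
    print('edge p',p,'ang',np.arctan2(-d[0],d[1]),n,'| line mid',ml,'ang',np.arctan2(-md[0],md[1]),'len',L,'| gap to edge mm',1000*(p-ml)@nn)
    return p,d,ml,md
E
python3 - <<'E'
from h import *
np.set_printoptions(precision=4,suppress=True)
im,_=eyes.camera('wrist')
p,d,ml,md=report(im)
r=finder.outline_of('mirror','wrist')[0]['region'].astype(np.uint8)*255
o=ortho(r,'wrist',.054,*B);c=max(cv2.findContours((o>127).astype(np.uint8),0,2)[0],key=cv2.contourArea)
b=cv2.boxPoints(cv2.minAreaRect(c));print('mirror box',toW(b[:,::-1]),cv2.minAreaRect(c)[1])
for z in(.05,.086):
  r=finder.outline_of('block','wrist')
  for q in r:
    o=ortho(q['region'].astype(np.uint8)*255,'wrist',z,*B)
    if (o>127).sum()<50: continue
    c=max(cv2.findContours((o>127).astype(np.uint8),0,2)[0],key=cv2.contourArea)
    print(z,q['score'],toW(cv2.boxPoints(cv2.minAreaRect(c))[:,::-1]).tolist())
for c,z in (('scene',.05),('side',.05)):
  for q in finder.landmark_of('dial',c)[:2]: print(q['score'],atz(c,q['uv'],z))
E
```

```text
edge p [ 0.6572 -0.0303] ang -0.14814503 328 | line mid [0.6569 0.0374] ang -0.19718835 len 0.25965710276365284 | gap to edge mm 10.36761737529099
mirror box [[ 0.4818  0.0391]
 [ 0.5839  0.0233]
 [ 0.5634 -0.109 ]
 [ 0.4613 -0.0932]] (133.88160705566406, 103.2749252319336)
0.05 0.69 [[0.7322195172309875, 0.014975592494010925], [0.7631463408470154, -0.023682937026023865], [0.7325365543365479, -0.04817073047161102], [0.70160973072052, -0.00951223075389862]]
0.05 0.57 [[0.6069999933242798, -0.0390000194311142], [0.6509999632835388, -0.0390000194311142], [0.6509999632835388, -0.09300000965595245], [0.6069999933242798, -0.09300000965595245]]
0.05 0.57 [[0.7459999918937683, -0.2680000066757202], [0.7459999918937683, -0.30000001192092896], [0.7049999833106995, -0.30000001192092896], [0.7049999833106995, -0.2680000066757202]]
0.086 0.69 [[0.7126529812812805, 0.022441595792770386], [0.740135669708252, -0.01253633201122284], [0.7127981185913086, -0.03401581943035126], [0.6853154301643372, 0.0009621083736419678]]
0.086 0.57 [[0.6399999856948853, -0.0260000079870224], [0.6399999856948853, -0.07400001585483551], [0.6009999513626099, -0.07400001585483551], [0.6009999513626099, -0.0260000079870224]]
0.086 0.57 [[0.7249999642372131, -0.23000003397464752], [0.7249999642372131, -0.2590000033378601], [0.6890000104904175, -0.2590000033378601], [0.6890000104904175, -0.23000003397464752]]
0.75 [0.812  0.1272 0.05  ]
0.63 [ 0.4391 -0.2337  0.05  ]
```

Emit:
jog_arm --moves '[{"translation": [0, 0, 0], "twist": 0.07, "fingers": -1}, {"translation": [0.6, -0.1, 0.7], "twist": 0, "fingers": -1}, {"translation": [0.6, -0.1, 0.7], "twist": 0, "fingers": -1}, {"translation": [0.6, -0.05, 0.7], "twist": 0, "fingers": -1}, {"translation": [0.6, 0, 0.7], "twist": 0, "fingers": -1}, {"translation": [0, 0, 0], "twist": 0, "fingers": -1}, {"translation": [0, 0, 0], "twist": 0, "fingers": -1}]'

```text
time_s: 2.33
tcp_pos: [0.6318, -0.0196, 0.1481]
tool_rot: [0.115, 1.568, -0.115]
force: [0.5, 0.5, 0.9]
finger_gap: 0.0277
```

```bash
python3 - <<'E'
from h import *
import re
s=open('h.py').read()
s=s.replace("def mline(o58):\n    m=orange(o58);","def mline(o58):\n    m=orange(o58);e=edge_line(o58);R,C=np.indices(m.shape);m&=((B[1]-R*.001-e[0][0])*e[1][1]-(B[3]-C*.001-e[0][1])*e[1][0]<LIM)&(abs(B[3]-C*.001+.045)<.1);")
s+="\nLIM=-.03\n";open('h.py','w').write(s)
E
python3 - <<'E'
from h import *
np.set_printoptions(precision=4,suppress=True)
s=env.observe();print(s['time_s'],s['tcp_pos'],s['tool_rot'],s['finger_gap'],s['force'])
im,_=eyes.camera('wrist')
o=ortho(im,'wrist',.05,*B)
save('o2',o,box=(150,60,480,330),s=2.4)
report(im)
for q in finder.landmark_of('block','wrist')[:4]: print(q['score'],atz('wrist',q['uv'],.05))
E
```

```text
2.325 [ 0.6318 -0.0196  0.1481] [ 0.1151  1.5676 -0.115 ] 0.02767650782377042 [0.5114 0.4518 0.9138]
edge p [0.6716 0.0692] ang -0.1511782 224 | line mid [ 0.5769 -0.0539] ang 0.85181504 len 0.10470264703035351 | gap to edge mm 75.12137911381912
0.91 [ 0.7305 -0.0122  0.05  ]
0.66 [ 0.8118 -0.0018  0.05  ]
0.58 [ 0.6277 -0.0531  0.05  ]
```

View pics/o2.png

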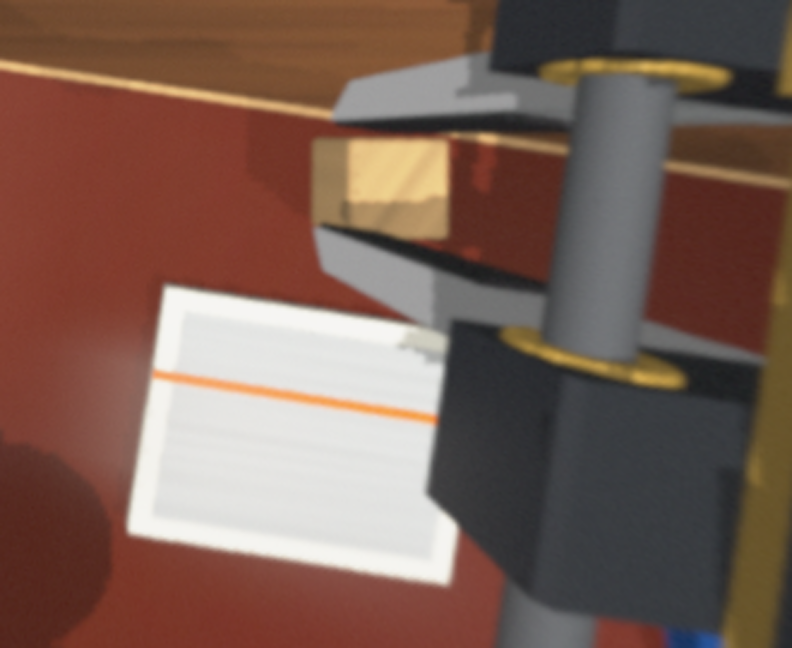

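Emit:
jog_arm --moves '[{"translation": [0.6, 0, -0.07], "twist": 0, "fingers": -1}, {"translation": [0.6, 0, 0], "twist": 0, "fingers": -1}, {"translation": [0.6, 0, 0], "twist": 0, "fingers": -1}, {"translation": [0.6, 0, 0], "twist": 0, "fingers": -1}, {"translation": [0, 0, 0], "twist": 0, "fingers": -1}]'

```text
time_s: 3.05
tcp_pos: [0.6283, -0.0192, 0.0724]
tool_rot: [0.115, 1.573, -0.115]
force: [-0.6, -1.2, 0.4]
finger_gap: 0.0003
```

Run:
```python
from h import *
s=env.observe();print(s['time_s'],s['tcp_pos'],s['finger_gap'],s['force'])
im,_=eyes.camera('side')
u,v=map(int,proj('side',s['tcp_pos']));print(u,v)
save('s2',im,box=(u-70,v-50,u+70,v+50),s=5)
```

```text
3.05 [ 0.62826856 -0.01922697  0.07239743] 0.0002860622092686186 [-0.56470205 -1.21864568  0.43373848]
263 191
```

View pics/s2.png

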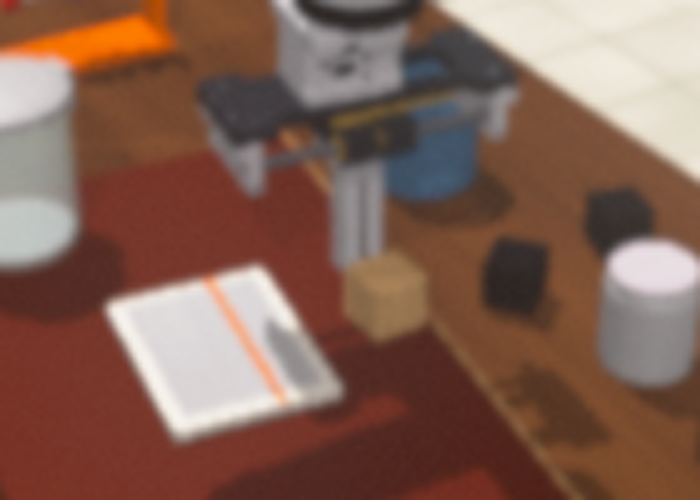

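The shut fingers (355,210) stand on the left of the block (387,295), clear of the mirror. I push it to the right along the edge.

Emit:
jog_arm --moves '[{"translation": [0, -0.3, 0], "twist": 0, "fingers": -1}, {"translation": [0, -0.3, 0], "twist": 0, "fingers": -1}, {"translation": [0, -0.3, 0], "twist": 0, "fingers": -1}, {"translation": [0, -0.3, 0], "twist": 0, "fingers": -1}, {"translation": [0, -0.3, 0], "twist": 0, "fingers": -1}, {"translation": [0, -0.3, 0], "twist": 0, "fingers": -1}, {"translation": [0, -0.3, 0], "twist": 0, "fingers": -1}, {"translation": [0, -0.3, 0], "twist": 0, "fingers": -1}, {"translation": [0, -0.3, 0], "twist": 0, "fingers": -1}, {"translation": [0, -0.3, 0], "twist": 0, "fingers": -1}, {"translation": [0, -0.3, 0], "twist": 0, "fingers": -1}, {"translation": [0, -0.15, 0], "twist": 0, "fingers": -1}, {"translation": [0, -0.15, 0], "twist": 0, "fingers": -1}, {"translation": [0, -0.1, 0], "twist": 0, "fingers": -1}, {"translation": [0, 0, 0], "twist": 0, "fingers": -1}, {"translation": [0, 0.4, 0], "twist": 0, "fingers": -1}, {"translation": [-0.5, 0.2, 0], "twist": 0, "fingers": -1}, {"translation": [-1, 0, 0], "twist": 0, "fingers": -1}, {"translation": [-1, 0, 0], "twist": 0, "fingers": -1}]'

```text
time_s: 5.48
tcp_pos: [0.6166, -0.1105, 0.1524]
tool_rot: [0.114, 1.567, -0.114]
force: [0.3, -0.7, -0.0]
finger_gap: 0.0006
```

Run:
```python
from h import *
np.set_printoptions(precision=4,suppress=True)
s=env.observe();print(s['time_s'],s['tcp_pos'],s['tool_rot'])
im,_=eyes.camera('scene')
save('s3',im,box=(140,130,340,240),s=4)
for q in finder.landmark_of('block','scene')[:8]: print(q['score'],q['uv'],atz('scene',q['uv'],.05))
```

```text
5.475 [ 0.6166 -0.1105  0.1524] [ 0.1141  1.5669 -0.1144]
0.75 [258.0, 274.7] [ 0.8594 -0.0204  0.05  ]
0.72 [254.3, 248.3] [ 0.7815 -0.0237  0.05  ]
0.69 [179.1, 258.6] [ 0.796  -0.2194  0.05  ]
0.67 [203.8, 203.5] [ 0.6157 -0.1588  0.05  ]
0.58 [137.6, 256.2] [ 0.7796 -0.3272  0.05  ]
0.48 [359.0, 137.9] [0.3654 0.3715 0.05  ]
0.47 [133.5, 172.5] [ 0.4687 -0.3819  0.05  ]
```

View pics/s3.png

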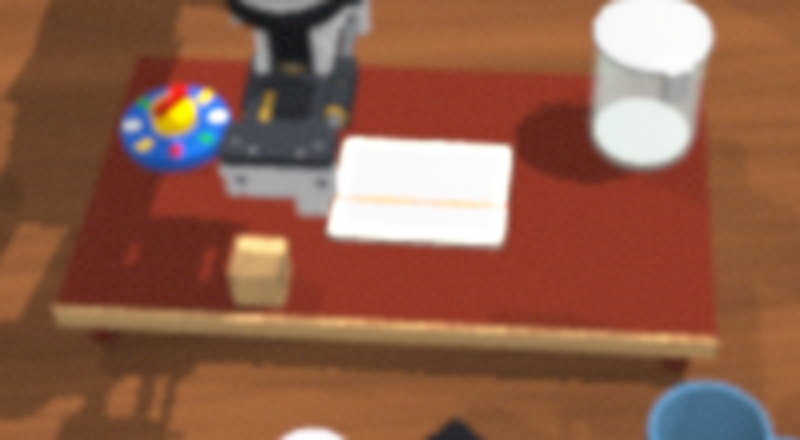

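The block stands on the step at (260,270), about 28 mm clear of the mirror's way, and the mirror hasn't moved. Now I go behind the mirror, opening the fingers so they span its rear side.

Emit:
jog_arm --moves '[{"translation": [0, 0.34, -0.98], "twist": 0, "fingers": 0}, {"translation": [0, 0.34, -0.98], "twist": 0, "fingers": 1}, {"translation": [0, 0.34, -0.98], "twist": 0, "fingers": 1}, {"translation": [0, 0.34, -0.98], "twist": 0, "fingers": 1}, {"translation": [0, 0.34, -0.98], "twist": 0, "fingers": 1}, {"translation": [0, 0.34, -0.98], "twist": 0, "fingers": 1}, {"translation": [0, 0, 0], "twist": 0.0833, "fingers": 1}, {"translation": [0, 0, 0], "twist": 0.0833, "fingers": 1}, {"translation": [0, 0, 0], "twist": 0.0833, "fingers": 1}, {"translation": [0, 0, 0], "twist": 0.0833, "fingers": 1}, {"translation": [0, 0, 0], "twist": 0.0833, "fingers": 1}, {"translation": [0, 0, 0], "twist": 0.0833, "fingers": 1}, {"translation": [0, 0, 0], "twist": 0.0833, "fingers": 1}, {"translation": [0, 0, 0], "twist": 0.0833, "fingers": 1}, {"translation": [0, 0, 0], "twist": 0.0836, "fingers": 1}, {"translation": [0, 0, 0], "twist": 0, "fingers": 1}, {"translation": [0, 0, 0], "twist": 0, "fingers": 1}]'

```text
time_s: 7.7
tcp_pos: [0.4505, -0.0249, 0.1501]
tool_rot: [1.314, 1.138, -1.315]
force: [0.3, -0.7, -0.3]
finger_gap: 0.0945
```

Run:
```python
from h import *
from scipy.spatial.transform import Rotation as R
np.set_printoptions(precision=4,suppress=True)
s=env.observe();print(s['time_s'],s['tcp_pos'],s['finger_gap'],R.from_rotvec(s['tool_rot']).as_matrix(),s['joint_positions'])
im,_=eyes.camera('wrist')
o=ortho(im,'wrist',.05,*B);save('o4',o,s=1.4)
report(im)
r=finder.outline_of('mirror','wrist')
if r:
  o=ortho(r[0]['region'].astype(np.uint8)*255,'wrist',.058,*B);c=max(cv2.findContours((o>127).astype(np.uint8),0,2)[0],key=cv2.contourArea)
  b=cv2.minAreaRect(c);print('mirror box',toW(cv2.boxPoints(b)[:,::-1]),b[1])
```

```text
7.7 [ 0.4505 -0.0249  0.1501] 0.09445453647318786 [[-0.0005  0.9897 -0.1434]
 [ 0.0001 -0.1434 -0.9897]
 [-1.     -0.0006 -0.0001]] [-0.181  -0.1105  1.7042  0.      1.5484  1.5337]
edge p [ 0.6397 -0.1453] ang -0.15042648 171 | line mid [ 0.5381 -0.036 ] ang -0.15965898 len 0.13200317814946178 | gap to edge mm 116.80569912287721
mirror box [[ 0.4832  0.0393]
 [ 0.5844  0.0227]
 [ 0.563  -0.1079]
 [ 0.4618 -0.0913]] (132.26727294921875, 102.58155822753906)
```

View pics/o4.png

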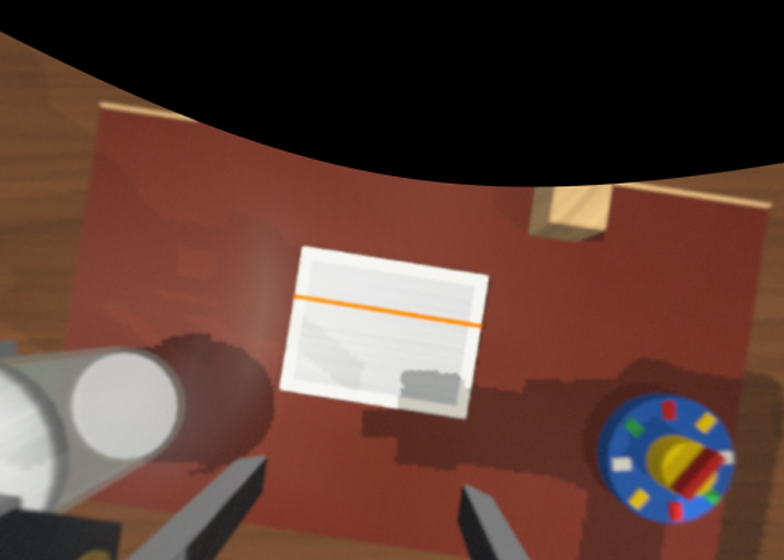

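Emit:
jog_arm --moves '[{"translation": [0.6, 0, -0.07], "twist": 0.003, "fingers": 1}, {"translation": [0.6, 0, 0], "twist": 0, "fingers": 1}, {"translation": [0.6, 0, 0], "twist": 0, "fingers": 1}, {"translation": [0.6, 0, 0], "twist": 0, "fingers": 1}, {"translation": [0, 0, 0], "twist": 0, "fingers": 1}, {"translation": [0, 0, 0], "twist": 0, "fingers": 1}]'

```text
time_s: 8.55
tcp_pos: [0.4511, -0.0229, 0.0785]
tool_rot: [1.321, 1.133, -1.321]
force: [1.0, 0.0, 0.6]
finger_gap: 0.0942
```

Emit:
jog_arm --moves '[{"translation": [0.35, 0, 0], "twist": 0, "fingers": 1}, {"translation": [0, 0.2, 0], "twist": 0, "fingers": 1}, {"translation": [0, 0.2, 0], "twist": 0, "fingers": 1}, {"translation": [0, 0.25, 0], "twist": 0, "fingers": 1}, {"translation": [0, 0.25, 0], "twist": 0, "fingers": 1}, {"translation": [0, 0.25, 0], "twist": 0, "fingers": 1}, {"translation": [0, 0.25, 0], "twist": 0, "fingers": 1}, {"translation": [0, 0.25, 0], "twist": 0, "fingers": 1}, {"translation": [0, 0.25, 0], "twist": 0, "fingers": 1}, {"translation": [0, 0.25, 0], "twist": 0, "fingers": 1}, {"translation": [0, 0.25, 0], "twist": 0, "fingers": 1}, {"translation": [0, 0.25, 0], "twist": 0, "fingers": 1}, {"translation": [0, 0.25, 0], "twist": 0, "fingers": 1}, {"translation": [0, 0.25, 0], "twist": 0, "fingers": 1}, {"translation": [0, 0.25, 0], "twist": 0, "fingers": 1}, {"translation": [0, 0.2, 0], "twist": 0, "fingers": 1}, {"translation": [0, 0.1, 0], "twist": 0, "fingers": 1}, {"translation": [0, 0, 0], "twist": 0, "fingers": 1}]'

```text
time_s: 10.8
tcp_pos: [0.5614, -0.04, 0.0679]
tool_rot: [1.321, 1.132, -1.32]
force: [-0.5, 0.2, 0.5]
finger_gap: 0.094
```

```bash
cat > m.py <<'E'
import h
from h import *
h.LIM=-.007
np.set_printoptions(precision=4,suppress=True)
s=env.observe();print(s['time_s'],s['tcp_pos'],s['force'])
im,_=eyes.camera('wrist')
B_=h.B
report(im)
o=ortho(im,'wrist',.058,*B);save('o5',o,box=(150,40,480,360),s=1.8)
im,_=eyes.camera('scene');o=ortho(im,'scene',.058,*B);save('o5s',o,box=(150,40,480,360),s=1.8)
try:
    a=edge_line(ortho(im,'scene',.05,*B));b=mline(o);n=np.array([a[1][1],-a[1][0]]);print('scene',a,b,(a[0]-b[0])@n*1000)
except Exception as e: print(e)
cv2.imwrite('pics/both.png',cv2.resize(np.hstack([cv2.imread('pics/o5.png'),cv2.imread('pics/o5s.png')]),None,fx=.67,fy=.67))
E
python3 m.py
```

```text
10.8 [ 0.5614 -0.04    0.0679] [-0.4752  0.22    0.4871]
edge p [ 0.6547 -0.0394] ang -0.14929327 279 | line mid [ 0.6348 -0.0507] ang -0.15211602 len 0.13266943135857578 | gap to edge mm 17.972197693233078
scene (array([ 0.6567, -0.0737], dtype=float32), array([0.1459, 0.9893], dtype=float32), 330) (array([ 0.6386, -0.0446]), array([0.3652, 0.9309], dtype=float32), np.float64(0.21154947406053545)) 22.24897551277417
```

View pics/both.png

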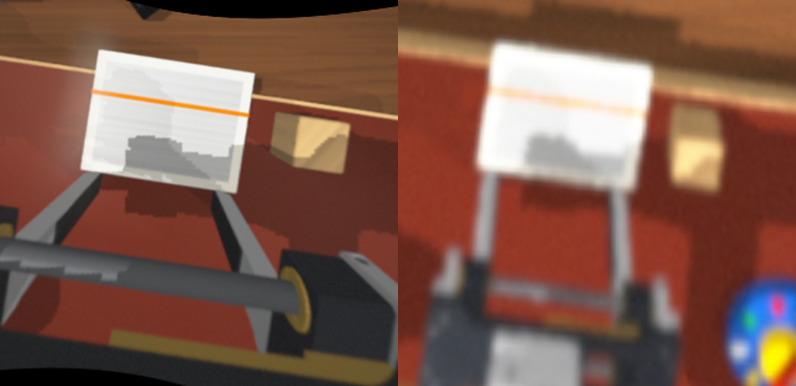

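Emit:
jog_arm --moves '[{"translation": [0, 0.15, 0], "twist": 0, "fingers": 1}, {"translation": [0, 0.2, 0], "twist": 0, "fingers": 1}, {"translation": [0, 0.15, 0], "twist": 0, "fingers": 1}, {"translation": [0, 0.06, 0], "twist": 0, "fingers": 1}, {"translation": [0, 0.03, 0], "twist": 0, "fingers": 1}, {"translation": [0, 0, 0], "twist": 0, "fingers": 1}]'

```text
time_s: 11.65
tcp_pos: [0.5784, -0.0426, 0.0679]
tool_rot: [1.321, 1.133, -1.321]
force: [-0.3, 0.4, -0.1]
finger_gap: 0.0941
```

```bash
cat > m2.py <<'E'
import h
from h import *
np.set_printoptions(precision=4,suppress=True)
s=env.observe();print(s['time_s'],s['tcp_pos'],s['force'])
for cam in ('wrist','scene'):
    im,_=eyes.camera(cam)
    oe=ortho(im,cam,.05,*B);om=ortho(im,cam,.058,*B)
    if cam=='wrist': save('o6',om,box=(130,40,460,300),s=2.4)
    # lip where it is visible: away from mirror and block
    hh=cv2.cvtColor(oe,cv2.COLOR_RGB2HSV).astype(int);P=[];Q=[]
    for c in range(60,520):
        y=B[3]-c*.001
        if -.18<y<.03: continue
        xe=.661+.15*y
        rr=np.arange(int((B[1]-xe-.012)*1000),int((B[1]-xe+.016)*1000))
        k=rr[(hh[rr,c,2]>165)&(hh[rr,c,0]>=11)&(hh[rr,c,0]<=22)&(hh[rr,c,1]>80)&(hh[rr,c,1]<150)]
        if len(k): P.append((B[1]-k[0]*.001,y));Q.append((B[1]-k[-1]*.001,y))
    P=np.array(P);Q=np.array(Q);p,d=fitline(P);n=np.array([d[1],-d[0]]);ok=abs((P-p)@n)<.003;p,d=fitline(P[ok]);q,_=fitline(Q[ok])
    n=np.array([d[1],-d[0]]);print(cam,'edge',p,'ang',np.arctan2(-d[0],d[1]),ok.sum(),'lip width',(p-q)@n)
    g=cv2.cvtColor(om,cv2.COLOR_RGB2HSV).astype(int);L=[]
    for t in np.arange(-.055,.056,.002):   # across the mirror
        w=np.array([.655,-.0535])+0*n+t*d
        best=None
        xs=np.arange(-.022,.022,.001);v=[]
        for a in xs:
            z=w+a*n;r=int(round((B[1]-z[0])*1000));c=int(round((B[3]-z[1])*1000));v.append(g[r,c,1])
        v=np.array(v,float)-np.median(v);v[v<20]=0
        if v.sum()>0: L.append(w+n*(xs*v).sum()/v.sum())
    L=np.array(L);l,e=fitline(L);print('line',l,'ang',np.arctan2(-e[0],e[1]),len(L),'gap mm',1000*(p-l)@n)
for q in finder.landmark_of('block','scene')[:5]: print('block',q['score'],q['uv'],atz('scene',q['uv'],.05))
for c in ('scene','side'):
  eyes.camera(c)
  for nme,z in(('mirror_line',.058),('step_edge',.05)):
    for q in finder.landmark_of(nme,c)[:1]: print(nme,c,q['score'],atz(c,q['uv'],z))
E
python3 m2.py
```

```text
11.65 [ 0.5784 -0.0426  0.0679] [-0.3436  0.3551 -0.0636]
wrist edge [ 0.6585 -0.0123] ang -0.14957781 211 lip width 0.0025353245
line [ 0.6512 -0.0572] ang -0.15360744 56 gap mm 0.56534195
scene edge [ 0.6617 -0.0402] ang -0.14697143 237 lip width 0.010795554
line [ 0.6526 -0.0531] ang -0.15077813 56 gap mm 7.0771217
block 0.85 [260.2, 277.4] [ 0.8673 -0.0156  0.05  ]
block 0.8 [136.7, 255.4] [ 0.7769 -0.3298  0.05  ]
block 0.65 [178.1, 256.9] [ 0.7907 -0.2223  0.05  ]
block 0.59 [362.6, 140.4] [0.3795 0.3802 0.05  ]
block 0.51 [202.8, 203.8] [ 0.6166 -0.1617  0.05  ]
mirror_line scene 0.85 [ 0.6444 -0.0553  0.058 ]
mirror_line side 0.92 [ 0.6385 -0.0643  0.058 ]
```

View pics/o6.png

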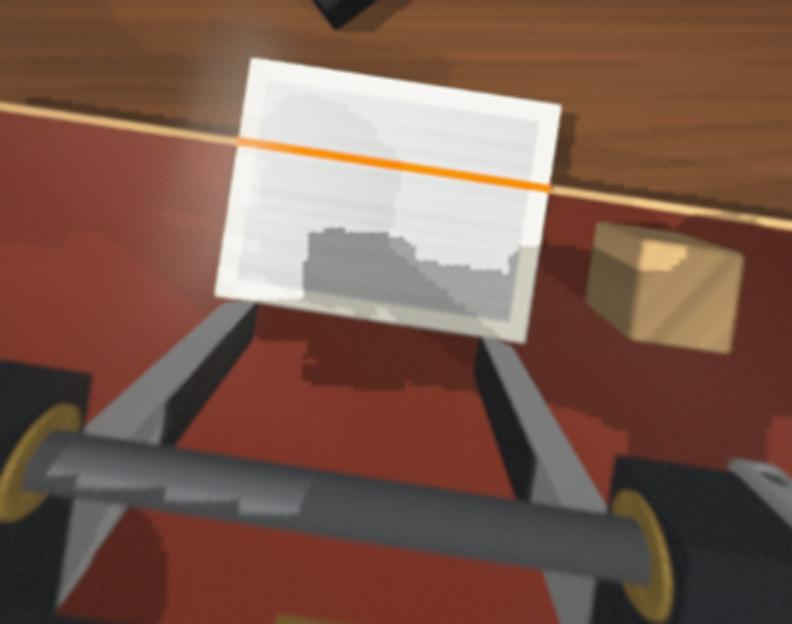

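The line now lies on the edge within about 1 mm and is square to 0.004 rad. One small nudge, then I retreat and check.

Emit:
jog_arm --moves '[{"translation": [0, 0.025, 0], "twist": 0, "fingers": 1}, {"translation": [0, 0, 0], "twist": 0, "fingers": 1}, {"translation": [0, -0.3, 0], "twist": 0, "fingers": 1}, {"translation": [0, -0.6, 0], "twist": 0, "fingers": 1}, {"translation": [-0.8, -0.2, 0], "twist": 0, "fingers": 1}, {"translation": [-1, 0, 0], "twist": 0, "fingers": 1}, {"translation": [-0.6, 0, 0], "twist": 0, "fingers": 1}, {"translation": [0, 0, 0], "twist": 0, "fingers": 1}, {"translation": [0, 0, 0], "twist": 0, "fingers": 1}]'

```text
time_s: 13.22
tcp_pos: [0.5458, -0.0376, 0.1388]
tool_rot: [1.32, 1.134, -1.322]
force: [-0.2, 0.5, 1.0]
finger_gap: 0.0939
```

```bash
python3 m2.py; python3 -c "
from h import *
im,_=eyes.camera('scene');save('fin',im,box=(100,100,400,300),s=2.6)"
```

```text
13.225 [ 0.5458 -0.0376  0.1388] [-0.2375  0.4597  1.014 ]
wrist edge [ 0.6547 -0.0384] ang -0.14877541 239 lip width 0.002883308
line [ 0.6522 -0.0531] ang -0.15272209 56 gap mm 0.3165543
scene edge [ 0.6629 -0.0292] ang -0.14619908 237 lip width 0.009991895
line [ 0.6531 -0.0524] ang -0.15315242 56 gap mm 6.3219857
block 0.8 [139.9, 255.0] [ 0.7764 -0.3217  0.05  ]
block 0.76 [178.4, 258.2] [ 0.7947 -0.2213  0.05  ]
block 0.69 [254.7, 248.2] [ 0.7813 -0.0226  0.05  ]
block 0.66 [202.6, 204.5] [ 0.6192 -0.1622  0.05  ]
block 0.61 [133.3, 172.9] [ 0.4705 -0.3823  0.05  ]
mirror_line scene 0.33 [ 0.4776 -0.3765  0.058 ]
mirror_line side 0.71 [ 0.6481 -0.063   0.058 ]
step_edge side 0.51 [ 0.4819 -0.1096  0.05  ]
```

View pics/fin.png

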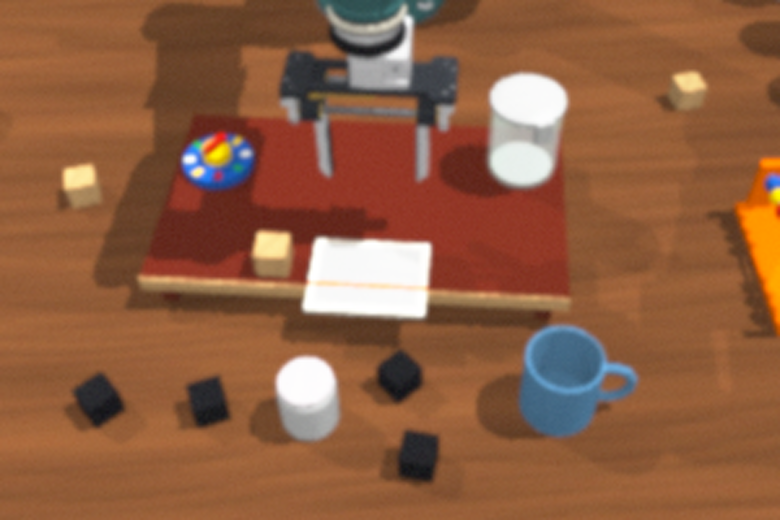

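```bash
python3 -c "
from workcell import order
print(order.finish_job())"
```

```text
the job is handed in; nothing more can be done
None
```

The job is done and handed in after about 13.5 s of robot time; it gave no verdict. I pushed the birch block about 100 mm to the right along the edge with the shut fingertips. Then I slid the mirror about 117 mm forward with both open fingertips against its rear side, and backed the arm off clear of everything.

**Last checks**
- **Mirror line:** in the wrist camera, the orange line is 0.3 mm short of the pale edge and square to it within 0.004 rad.
- **Surroundings:** the last picture shows the block standing on the step beside the mirror. The canister, dial, mug and other blocks look untouched.

**Checks that disagreed**
- **Scene camera:** it gave a 6 mm gap. Its edge fit took in the lip's front face, so I relied on the wrist view.
- **Finger position:** before the final 0.75 mm nudge, the fingertips' position suggested a gap about 1 mm larger than the wrist camera did.
- **Trained networks:** their last reports for the line and the edge were unreliable, some of them far off, so I did not use them.

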